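# Load the long test cassette into the reader

## Task

One of the three lanes of the grey magazine holds the long test cassette; the other two hold square ones. Bring the carriage in line with the long cassette's lane, slide the cassette out flat, without lifting or tipping it, until it is fully home against the carriage's end stop, then push the carriage all the way into the reader. Leave the square cassettes in their lanes and do not disturb the other things on the bench.

Things in the scene. Friction and masses are not known exactly. Their poses are not given: they have to be found in the camera images.
- loader: Fixed station. Origin at table height below the middle lane's mouth; x runs into the lanes (away from the robot), y left along the carriage's rail. Grey magazine, x 0 to 215, y -140 to 140 mm: three lanes along x, 84 mm wide, centres y = 90, 0, -90 mm, open on top and towards -x; floor 30 mm, 6 mm partitions to 60 mm, end wall (x 209 to 215) to 52 mm above the table.
- reader_mouth (a point): Middle of the lower edge of the tunnel mouth in the left face of the white reader, at table height (station x -70, y -235 mm). The reader spans station x -180 to 80, y -430 to -235 mm, and is 140 mm tall; its tunnel (160 mm wide, 74 mm high, along y) takes the carriage, the post staying outside.
- carriage (a joint): Position in m of the aluminium carriage on its rail in front of the lane mouths, growing to the right: deck middle at station y = 0.12 - value. 0 = leftmost; 0.030, 0.120, 0.210 = in line with the left, middle, right lane; 0.410 = fully in the reader, on its stop. It stays where it is left (friction about 1.5 N).
- seat (a point): On the carriage deck: where the middle of the long cassette's underside is when fully home (station x -65.5 mm, midway between the side walls). Deck top 28.5 mm above the table, station x -131 to -3 mm, 106 mm wide; side walls 14 mm high, 90 mm apart inside, flared at the lane end; end stop on the robot's side, 14 mm high, inner face at station x -123 mm.
- post_top (a point): Top centre of the carriage's upright steel push post, 16 mm in diameter, top 84.5 mm above the table, 56 mm tall, standing on a tongue that sticks out to the left of the carriage. 115 mm left of the deck middle, 50 mm on the robot's side of the lane-mouth line.
- lane_left (a point): Middle of the left (+y) lane's mouth, at the lane floor.
- lane_middle (a point): Middle of the middle lane's mouth, at the lane floor.
- lane_right (a point): Middle of the right (-y) lane's mouth, at the lane floor.
- long_cassette: The long white flat rigid cassette, 115 (x, along the lane) x 76 x 22 mm (z), about 0.16 kg. Origin at the middle of its underside. It lies in one of the lanes, too snug to be gripped by its sides, with at least 50 mm free behind it (+x).
- square_cassette_a: Square white cassette, 75 x 76 x 22 mm, in another lane; origin at the middle of its underside. To be left there.
- square_cassette_b: The other square cassette, alike. To be left there.
- reagent_bottle: Bystander: small bottle, 42 mm in diameter, 85 mm tall, origin under its base.
- buffer_bottle: Bystander: small bottle, 48 mm in diameter, 100 mm tall, origin under its base.
- tube_rack: Bystander: white tube rack 110 x 220 mm with capped tubes, 96 mm tall, origin under its middle.
- tip_box: Bystander: pipette tip box 120 x 85 mm, 66 mm tall, origin under its middle.
- marker: Bystander: marker pen lying, about 120 mm long and 14 mm high, origin under its barrel.
Mind the look-alikes: they are no part of the job. Leave any blue look-alike of the long_cassette alone.

How it is judged:
On the way:
1. the long cassette lies fully home on the carriage, in front of the lanes (x of long_cassette in the frame of seat between -0.006 and 0.006 m and y of long_cassette in the frame of seat between -0.012 and 0.012 m and z of long_cassette in the frame of seat between -0.005 and 0.005 m and value of joint carriage below 0.3 m), for 0.2 s.
At the end, for the whole second after the job is handed in: The carriage is in the reader to within 6 mm of its stop (joint above 0.404), the long cassette lies flat and still on it, within 6 mm of home lengthwise, 12 mm sideways and 5 mm in height; the square cassettes are within 20 mm and the bystanders within 30 mm of where they started (x of long_cassette in the frame of seat between -0.006 and 0.006 m and y of long_cassette in the frame of seat between -0.012 and 0.012 m and z of long_cassette in the frame of seat between -0.005 and 0.005 m and value of joint carriage above 0.404 m and linear speed of long_cassette below 0.02 m/s and angle between long_cassette's own z axis and vertical below 0.06 rad and distance of each of square_cassette_a, square_cassette_b from where it was at the start of the episode below 0.02 m and distance of each of reagent_bottle, buffer_bottle, tube_rack, tip_box, marker from where it was at the start of the episode below 0.03 m); the robot touches nothing.
It fails at once if the long cassette is tipped by more than 0.3 rad (angle between long_cassette's own z axis and vertical above 0.3 rad).
It fails at once if the long cassette is lifted more than 20 mm above the lane floor (height (world z) of long_cassette above 0.05 m).
It fails at once if a square cassette is shifted by more than 20 mm (distance of any of square_cassette_a, square_cassette_b from where it was at the start of the episode above 0.02 m).
It fails at once if a bystander is shifted by more than 30 mm (distance of any of reagent_bottle, buffer_bottle, tube_rack, tip_box, marker from where it was at the start of the episode above 0.03 m).
It also fails if it takes over 67 s, if anything falls off the work surface, if the arm or the gripper's body presses on something with over 40 N, if the wrist force passes 120 N, or if a joint passes its speed limit or range.

## Robot

A 7-joint arm with a two-finger parallel gripper is mounted at the origin on the work surface. World frame = base frame: x ahead of the robot, y to its left, z up, the work surface at z = 0. Lengths are in m, angles in rad, forces in N, time in s.
With the tool pointing down it reaches from about 0.4 to 0.9 m from the base axis. Payload 5.5 kg.
Tool frame: the origin (TCP) lies at the centre of the arm's flange, where the gripper is bolted on; the fingertips stand 178 mm ahead of it and the grasp point (between the pads) lies 159 mm ahead of it; z points along the fingers, y is the line along which they close (so a half turn about z gives the same grasp; the last joint's range is limited). The gripper opens to 92 mm and grips with 3 to 60 N. Pads are 19 mm wide; open, the fingers measure 130 mm over their backs; the gripper's body (75 mm by 190 mm) begins 47 mm behind the grasp point.
Start: joints at [1.399, 0.501, -0.427, 1.55, 0.221, 1.138, -0.21], TCP at [0.274, -0.59, 0.405] pointing down, gripper open.
Joint ranges: [-2.88, 2.88], [-0.31, 2.03], [-1.54, 1.56], [0.2, 2.42], [-1.41, 4.55], [0.19, 2.02], [-2.57, 2.57]. Speed limits (rad/s): [2.57, 2.57, 3.14, 3.14, 3.14, 3.14, 3.14].

## Interface

Orientations are given as a unit quaternion [w, x, y, z].
In Python, from bench import env, imaging gives the robot as it stands.
- The arm moves only by the shell command python3 -m handwheel 'ROWS'. ROWS is JSON, a list of rows, each a list of 5 numbers: the closure, from 0 (fully open) to 1 (shut), then the shift along the tool's x, y, z in mm, then the turn about the tool's z in rad. A call has exactly 8 rows; each row shifts and turns the commanded pose from where the row before left it, along the tool's axes as they then stand; what a row does not reach is not made up. A row lasts 1/10 s, in which the tool goes at most 50 mm and 8.59 degrees, less where a joint would pass 70% of its speed; a pose out of reach is approached as far as the arm can. A call with a gripper value outside its range is refused whole. The fingers move at their own pace and stop on an object; the grip force is fixed at half the most. Time passes only in rows, so rows that do not move let the fingers close, or fill a call up. It gives the time, the measured TCP pose, the force, the opening and the grip force at its end, in the units of the state.
- env.sense(): the state, without advancing time (a new reading comes with each control period).
- imaging.capture(name): name is "side" or "top"; returns the picture (400x640x3 uint8, red, green, blue); there is no depth.
- imaging.calibration(name): a dict with "intrinsics" (3x3 intrinsics, pixels), "rvec" (rotation vector, rad) and "tvec" (3), from world to camera coordinates, as OpenCV has them. Camera axes: x right, y down, z forward; pixel columns grow to the right and rows downward; lengths in m; the calibration is good to about 2 mm. A picture is of the moment at which its call begins. calibration takes no time and is no camera call.
- env.hand_in(): hands the job in; it is judged then, once.
The state is a dict: "time": time; "qpos": joint angles; "joint_vel": joint speeds; "tau": joint torques, N m; "eef_pos": TCP position; "tool_rot": TCP orientation; "contact_force": force on the tool from outside, world axes, zero at the start; "moment": the same for the moment, N m; "grip_width": finger opening in m; "finger_force": force on a finger pad.
Only numpy, scipy, OpenCV 4.12 (cv2) and the standard library are available. Lean on these libraries where they do the work, as an engineer would, in place of code of your own. Each camera call takes 0.05 s, during which the arm holds its last target. There are 200 camera calls.

## Working session

There is one attempt and no reset: what is moved stays moved. The work goes in short steps, Python scripts to look and compute and a shell command to move; the robot and the scene stay as the last step left them, time stands still between calls to the robot, and variables do not carry over. Pictures are saved under pics/ and viewed, at most 10 in all, crops included, and the job is handed in when it is done.

```bash
ls; mkdir -p pics; python3 - <<'E'
from bench import env, imaging
import cv2
s=env.sense(); print({k:s[k] for k in("time","eef_pos","tool_rot","grip_width","contact_force")})
for n in("top","side"):
    im=imaging.capture(n); cv2.imwrite(f"pics/{n}0.png",im[:,:,::-1]); print(n,imaging.calibration(n))
E
```

```text
pics
{'time': 0.0, 'eef_pos': array([ 0.27359074, -0.58924595,  0.40368349]), 'tool_rot': array([-9.44204212e-04,  9.76458910e-01,  2.15701362e-01, -1.66582332e-04]), 'grip_width': 0.09197658247175074, 'contact_force': array([ 0.96215031,  0.07625888, -1.22637598])}
top {'intrinsics': array([[481.31962997,   0.        , 317.95191966],
       [  0.        , 481.31962997, 202.60788361],
       [  0.        ,   0.        ,   1.        ]]), 'rvec': array([ 2.19047063, -2.1446989 ,  0.13594293]), 'tvec': array([-0.09283909,  0.49814501,  1.48660194])}
side {'intrinsics': array([[465.95926781,   0.        , 318.18015785],
       [  0.        , 465.95926781, 209.2190677 ],
       [  0.        ,   0.        ,   1.        ]]), 'rvec': array([ 0.89305409, -2.41200644,  1.16683898]), 'tvec': array([0.30996886, 0.30775427, 1.04809996])}
```

View pics/top0.png

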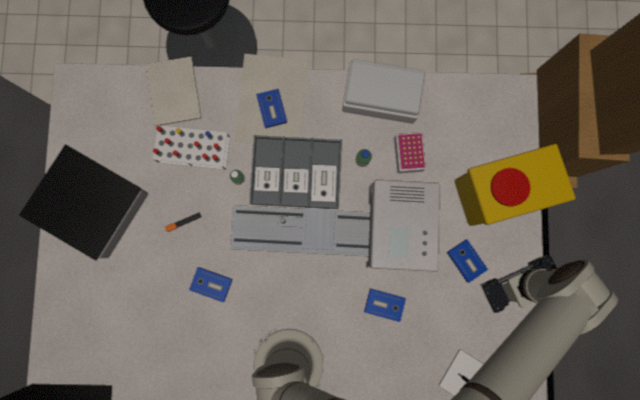

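View pics/side0.png

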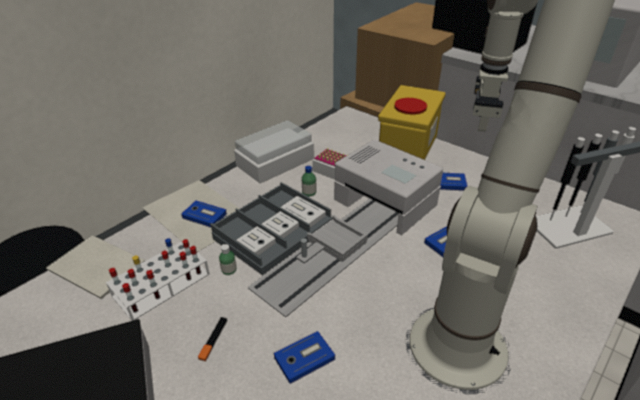

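Candidates for the long cassette: the white ones at top-image pixels (266,179), (296,180) and (323,183), and blue look-alikes at (272,108), (211,284), (385,305) and (467,260). The white one at (323,183) in the right lane looks longest, so I'll check it in a crop. The carriage seems to be near (320,230), with its post at (283,219).

```bash
cat > h.py <<'E'
import numpy as np, cv2
from bench import env, imaging
def cam(n):
    c=imaging.calibration(n); R=cv2.Rodrigues(c["rvec"])[0]; return c["intrinsics"],R,c["tvec"]
def ray(n,uv,z):
    K,R,t=cam(n); d=R.T@np.linalg.solve(K,[uv[0],uv[1],1.]); o=-R.T@t
    return o+d*(z-o[2])/d[2]
def proj(n,P):
    c=imaging.calibration(n); return cv2.projectPoints(np.array(P,float).reshape(-1,1,3),c["rvec"],c["tvec"],c["intrinsics"],None)[0][:,0]
E
python3 - <<'E'
import cv2,numpy as np
from h import *
im=cv2.imread("pics/top0.png"); c=im[125:275,225:385]
cv2.imwrite("pics/crop_top.png",cv2.resize(c,None,fx=5,fy=4*1.0,interpolation=cv2.INTER_CUBIC)[:600])
hsv=cv2.cvtColor(im,cv2.COLOR_BGR2HSV)
# white cassettes within the magazine
m=np.zeros(im.shape[:2],np.uint8); g=im.min(2); m[140:205,250:345]=(g[140:205,250:345]>125)*255
n,l,st,ce=cv2.connectedComponentsWithStats(m)
for i in range(1,n):
    if st[i,4]>100:
        r=cv2.minAreaRect(np.argwhere(l==i)[:,::-1].astype(np.float32)); b=cv2.boxPoints(r)
        print(r,[np.round(ray("top",p,.052),3)[:2].tolist() for p in b])
E
```

```text
((342.0, 172.0), (64.0, 4.0), 90.0) [[0.697, -0.147], [0.698, -0.16], [0.495, -0.163], [0.495, -0.151]]
((323.5586242675781, 182.8279266357422), (24.069931030273438, 35.655460357666016), 2.862405300140381) [[0.505, -0.059], [0.617, -0.062], [0.615, -0.138], [0.503, -0.134]]
((266.0, 178.5), (23.0, 24.0), 90.0) [[0.605, 0.12], [0.607, 0.045], [0.534, 0.043], [0.532, 0.117]]
((295.5, 180.5), (23.0, 23.0), 90.0) [[0.601, 0.026], [0.602, -0.046], [0.53, -0.047], [0.528, 0.024]]
```

View pics/crop_top.png

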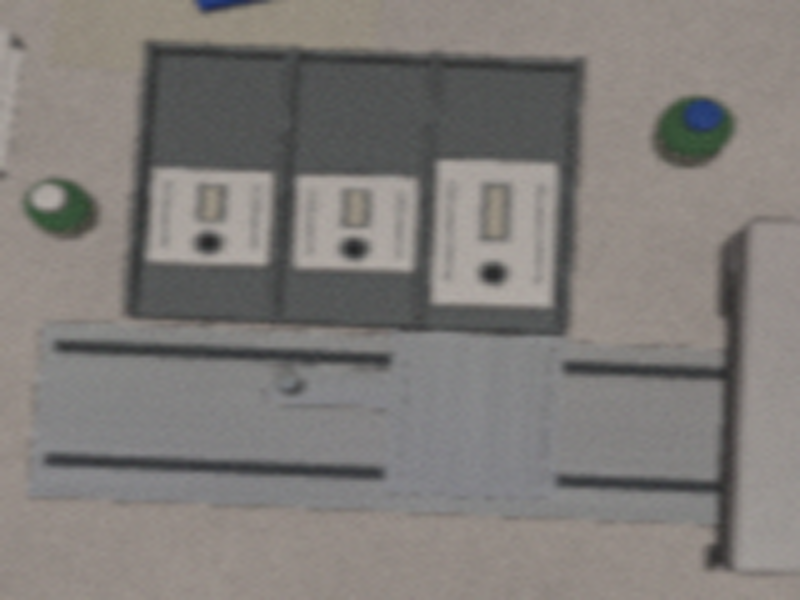

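Viewed: the right-lane cassette (px 323,183) measures 113x76 mm and the other two about 73x75 mm, so the right lane holds the long one. The carriage deck is at about px (320,229), roughly in line with that lane, and the post is at (283,221). Next I'll get the station pose.

```bash
cat >> h.py <<'E'
E
python3 - <<'E'
from h import *
px=lambda a:(225+a[0]/5-.4,125+a[1]/4-.4)
C={"bl":((148,43),.056),"br":((585,60),.056),"fl":((127,317),.06),"fr":((566,333),.06)}
P={k:ray("top",px(a),z) for k,(a,z) in C.items()}
for k,v in P.items(): print(k,v.round(4))
print("w",np.linalg.norm((P['bl']-P['br'])[:2]),np.linalg.norm((P['fl']-P['fr'])[:2]),"l",np.linalg.norm((P['bl']-P['fl'])[:2]),np.linalg.norm((P['br']-P['fr'])[:2]))
S=np.array([[.215,.14],[.215,-.14],[0,.14],[0,-.14]]); W=np.array([P[k][:2] for k in("bl","br","fl","fr")])
sm,wm=S.mean(0),W.mean(0); U,_,V=np.linalg.svd((S-sm).T@(W-wm)); R=(U@V).T; t=wm-R@sm
print("yaw",np.arctan2(R[1,0],R[0,0]),"t",t, "res",(S@R.T+t-W).round(4).tolist())
np.savez("st.npz",R=R,t=t)
st=lambda w:R.T@(np.array(w)[:2]-t)
print("post top",st(ray("top",px((290,383)),.0845)))
for a in [(388,332),(556,332),(386,494),(551,498)]: print("deck corner",st(ray("top",px(a),.04)))
for a in [(431,303),(555,307),(562,165),(436,159)]: print("long",st(ray("top",px(a),.052)))
print("reader mouth pt(top edge)",st(ray("top",px((750,222)),.14)),st(ray("top",px((733,570)),.14)))
# long cassette in side
print("side proj of long corners", proj("side",[[*(R@np.array(p)+t),.052] for p in [(.01,-.052),(.01,-.128),(.125,-.052),(.125,-.128)]]).round(0).tolist())
s=env.sense(); q=s["tool_rot"]; from scipy.spatial.transform import Rotation as Ro
M=Ro.from_quat(np.r_[q[1:],q[0]]).as_matrix(); print(M.round(3))
E
```

```text
bl [0.7049 0.1223 0.056 ]
br [ 0.6977 -0.1522  0.056 ]
fl [0.488 0.127 0.06 ]
fr [ 0.4815 -0.1435  0.06  ]
w 0.274642281650999 0.2706052151885466 l 0.21692838954561255 0.21637842978838856
yaw -0.02741596701835016 t [ 0.4855792  -0.00865054] res [[-0.0006, 0.0031], [-0.0011, -0.0022], [0.0014, 0.0043], [0.0002, -0.0051]]
post top [-0.04903126  0.03111869]
deck corner [-0.00291842 -0.02479759]
deck corner [ 0.00223169 -0.12959231]
deck corner [-0.12867592 -0.03004979]
deck corner [-0.126848   -0.13212729]
long [ 0.01973421 -0.05057619]
long [ 0.02040432 -0.12758845]
long [ 0.13238425 -0.12708487]
long [ 0.13318806 -0.04808498]
reader mouth pt(top edge) [ 0.07830126 -0.2354776 ] [-0.17532273 -0.2344083 ]
side proj of long corners [[310.0, 224.0], [328.0, 211.0], [281.0, 207.0], [299.0, 196.0]]
[[ 0.907  0.421 -0.001]
 [ 0.421 -0.907  0.002]
 [ 0.    -0.002 -1.   ]]
```

```bash
cat >> h.py <<'E'
from scipy.spatial.transform import Rotation as Ro
_s=np.load("st.npz"); SR,ST=_s["R"],_s["t"]
st=lambda w:SR.T@(np.array(w)[:2]-ST)
def where():
    s=env.sense(); q=s["tool_rot"]; M=Ro.from_quat(np.r_[q[1:],q[0]]).as_matrix(); p=s["eef_pos"]
    print("t",s["time"],"station tip",st(p).round(4),"z",round(p[2]-.178,4),"F",np.round(SR.T@s["contact_force"][:2],1),round(s["contact_force"][2],1),"yaw err of y",round(float(np.arctan2(M[1,1],M[0,1])-np.arctan2(SR[1,0],SR[0,0])),4),"w",round(s["grip_width"],4))
    return s,M,p
def to(sx,sy,z):
    s,M,p=where(); w=SR@np.array([sx,sy])+ST; print("tool mm",(1000*M.T@(np.r_[w,z+.178]-p)).round(1))
E
python3 -m handwheel '[[1,0,0,0,-0.138],[1,0,0,0,-0.138],[1,0,0,0,-0.138],[1,0,0,0,-0.138],[1,0,0,0,-0.138],[1,0,0,0,-0.138],[1,0,0,0,-0.138],[1,0,0,0,-0.116]]'
python3 - <<'E'
from h import *
to(-.05,.085,.21)
for u,z in(((363,157),.09),((238,177),.085)): print(st(ray("top",u,z)))
E
```

```text
time: 0.9
eef_pos: [0.2736, -0.5894, 0.4041]
tool_rot: [-0.001, 0.724, 0.69, 0.0]
contact_force: [-0.5, 0.0, -0.5]
grip_width: 0.0324
finger_force: 0.0
t 0.9 station tip [-0.196  -0.5863] z 0.2261 F [-0.5  0. ] -0.5 yaw err of y -0.0212 w 0.0324
tool mm [674.3 131.7  16.7]
[ 0.15641859 -0.20371193]
[0.07638354 0.17401404]
```

```bash

python3 -m handwheel '[[1,30,20,0,0],[1,40,15,0,0],[1,42,15,0,0],[1,42,15,0,0],[1,42,15,0,0],[1,42,12,0,0],[1,42,10,0,0],[1,42,8,0,0]]' >/dev/null
python3 -m handwheel '[[1,44,6,0,0],[1,44,4,0,0],[1,44,2,0,0],[1,44,0,0,0],[1,44,0,0,0],[1,44,0,0,0],[1,44,0,0,0],[1,30,0,0,0]]' >/dev/null
python3 - <<'E'
from h import *
to(-.05,.085,.055)
E
```

```text
t 2.5 station tip [-0.0569  0.073 ] z 0.2269 F [0.9 0.1] 0.7 yaw err of y -0.024 w 0.0004
tool mm [ 12.1   6.5 171.9]
```

```bash

python3 -m handwheel '[[1,6,3,0,-0.024],[1,6,3,25,0],[1,0,0,30,0],[1,0,0,30,0],[1,0,0,30,0],[1,0,0,30,0],[1,0,0,25,0],[1,0,0,0,0]]' >/dev/null
python3 - <<'E'
from h import *
to(-.05,.0425,.055)
import cv2
a=imaging.capture("top")[:,:,::-1]; cv2.imwrite("pics/d1.png",cv2.resize(a[185:275,225:385],None,fx=5,fy=5,interpolation=cv2.INTER_CUBIC))
E
```

```text
t 3.3 station tip [-0.0516  0.0807] z 0.0539 F [-0.5 -0.9] 1.1 yaw err of y -0.0026 w 0.0005
tool mm [-38.2   1.7  -1.1]
```

View pics/d1.png

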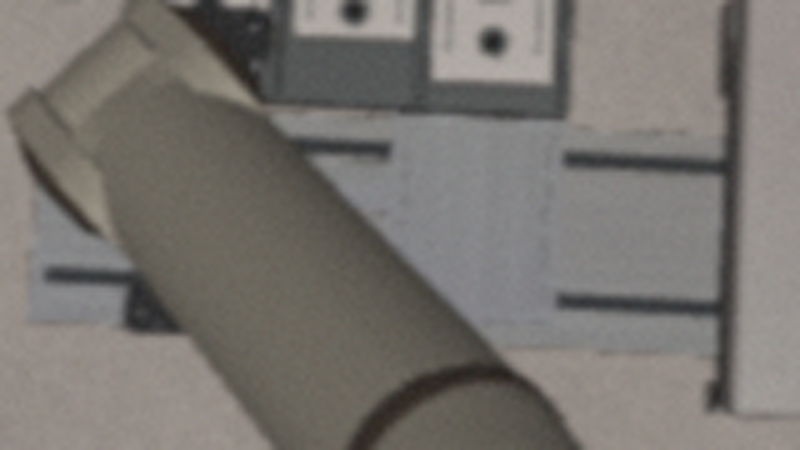

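The arm is down left of the post, and the carriage is unmoved (deck crop x 388–552). I'll push it gently.

```bash

python3 -m handwheel '[[1,-6,1,0,0],[1,-6,1,0,0],[1,-5,0,0,0],[1,-5,0,0,0],[1,-4,0,0,0],[1,-4,0,0,0],[1,-4,0,0,0],[1,-4,0,0,0]]' | grep force
python3 - <<'E'
from h import *
to(-.05,.0425,.055)
import cv2
for n in("side","top"):
    a=imaging.capture(n)[:,:,::-1]; cv2.imwrite(f"pics/d2{n}.png",a)
a=cv2.imread("pics/d2side.png")[170:330,230:430]; b=cv2.imread("pics/d2top.png")[185:275,225:385]
cv2.imwrite("pics/d2.png",np.vstack([cv2.resize(a,(500,330),interpolation=cv2.INTER_CUBIC),cv2.resize(b,(500,270),interpolation=cv2.INTER_CUBIC)]))
E
```

```text
contact_force: [1.3, 2.3, 1.2]
finger_force: 0.9
t 4.15 station tip [-0.048   0.0441] z 0.0569 F [1.3 2.4] 1.2 yaw err of y -0.002 w 0.0006
tool mm [-1.6 -2.   1.9]
```

View pics/d2.png

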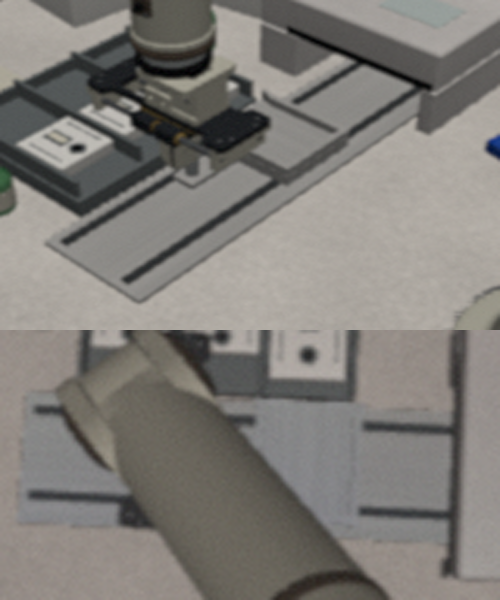

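Contact with the post shows as 2.4 N and the deck moved right; its right edge is now near top px (340,214). I'll measure the alignment numerically.

```bash
python3 - <<'E'
from h import *
for f in("top0","d2top"):
    im=cv2.imread(f"pics/{f}.png").astype(float)
    bl=(im[:,:,0]-im[:,:,2]) # bluish deck
    # sample along station y at several x, z=.0425 right wall
    for z,name in((.0425,"wall"),):
        ys=np.arange(-.02,-.17,-.001); acc=0
        for x in np.arange(-.115,-.02,.004):
            W=[[*(SR@np.array([x,y])+ST),z] for y in ys]; uv=proj("top",W).astype(np.float32)
            acc=acc+cv2.remap(bl.astype(np.float32),uv[:,0].reshape(1,-1),uv[:,1].reshape(1,-1),cv2.INTER_LINEAR)[0]
        acc/=24; print(f,[(round(float(y),3),round(float(v),1)) for y,v in zip(ys[::4],acc[::4])])
E
```

```text
top0 [(-0.02, 0.8), (-0.024, 0.9), (-0.028, 1.9), (-0.032, 3.0), (-0.036, 3.0), (-0.04, 2.5), (-0.044, 2.8), (-0.048, 2.7), (-0.052, 3.0), (-0.056, 2.8), (-0.06, 2.9), (-0.064, 2.8), (-0.068, 2.8), (-0.072, 2.6), (-0.076, 2.7), (-0.08, 2.3), (-0.084, 2.8), (-0.088, 2.5), (-0.092, 2.5), (-0.096, 2.6), (-0.1, 2.6), (-0.104, 2.1), (-0.108, 2.3), (-0.112, 2.4), (-0.116, 2.3), (-0.12, 2.0), (-0.124, 1.9), (-0.128, 2.0), (-0.132, 1.6), (-0.136, -0.4), (-0.14, -1.4), (-0.144, -1.3), (-0.148, -1.5), (-0.152, -1.2), (-0.156, -1.2), (-0.16, -1.1), (-0.164, -1.7), (-0.168, -1.5)]
d2top [(-0.02, -10.2), (-0.024, -10.2), (-0.028, -9.0), (-0.032, -8.5), (-0.036, -7.7), (-0.04, -6.9), (-0.044, -6.4), (-0.048, -5.7), (-0.052, -4.5), (-0.056, -4.1), (-0.06, -3.5), (-0.064, -2.7), (-0.068, -2.0), (-0.072, -1.1), (-0.076, -0.8), (-0.08, -0.1), (-0.084, 0.2), (-0.088, 1.3), (-0.092, 1.4), (-0.096, 1.9), (-0.1, 2.0), (-0.104, 2.1), (-0.108, 2.0), (-0.112, 2.5), (-0.116, 2.2), (-0.12, 2.3), (-0.124, 2.2), (-0.128, 2.2), (-0.132, 1.7), (-0.136, 1.4), (-0.14, 2.1), (-0.144, 0.8), (-0.148, -0.7), (-0.152, -1.3), (-0.156, -1.5), (-0.16, -1.6), (-0.164, -1.6), (-0.168, -1.4)]
```

Before the push the deck spanned y -27 to -135 mm. Its right edge is now at -146, so its middle is about -92.5 mm against a target of -90, which is good enough. Next I'll retreat and go behind the long cassette.

```bash

python3 -m handwheel '[[1,10,0,0,0],[1,4,0,-10,0],[1,0,0,-35,0],[1,0,0,-35,0],[1,0,25,-15,0],[1,-20,40,0,0],[1,-30,40,0,0],[1,-30,40,0,0]]' >/dev/null
python3 -m handwheel '[[1,-30,40,0,0],[1,-30,32,0,0],[1,0,0,0,0],[1,0,0,0,0],[1,0,0,0,0],[1,0,0,0,0],[1,0,0,0,0],[1,0,0,0,0]]' >/dev/null
python3 - <<'E'
from h import *
to(.17,-.089,.037)
import cv2
im=imaging.capture("side")[:,:,::-1]
cv2.imwrite("pics/e1.png",cv2.resize(im[120:330,220:420],None,fx=2.8,fy=2.8,interpolation=cv2.INTER_CUBIC)[:590])
E
```

```text
t 5.85 station tip [ 0.1682 -0.0819] z 0.1521 F [-0.3  0.1] 0.1 yaw err of y -0.0014 w 0.0005
tool mm [ -7.1   1.8 115.1]
```

View pics/e1.png

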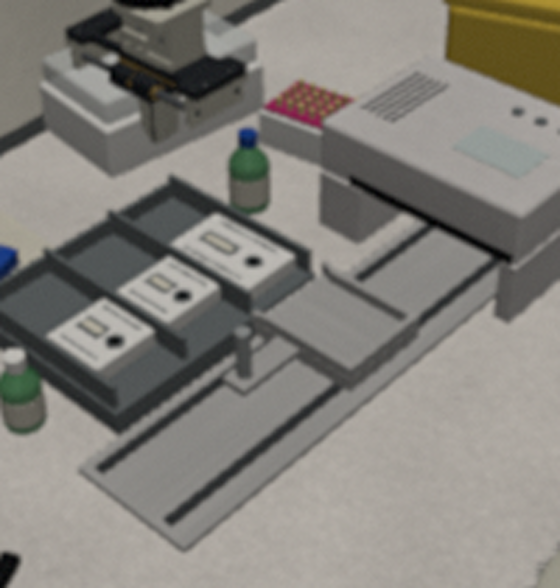

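Seen: the carriage lines up with the right lane (post top at about side px (307,237)), and the gripper hangs clear behind the cassette. Descending.

```bash

python3 -m handwheel '[[1,-7,2,15,0],[1,0,0,25,0],[1,0,0,25,0],[1,0,0,20,0],[1,0,0,15,0],[1,0,0,10,0],[1,0,0,4,0],[1,0,0,0,0]]'
python3 - <<'E'
from h import *
print("post side",st(ray("side",(307.1,237.5),.0845)))
to(.14,-.089,.036)
E
```

```text
time: 6.7
eef_pos: [0.6536, -0.1027, 0.2155]
tool_rot: [-0.0, 0.718, 0.696, 0.0]
contact_force: [-0.7, -0.2, 1.5]
grip_width: 0.0003
finger_force: 0.0
post side [-0.04980508  0.02011117]
t 6.7 station tip [ 0.1706 -0.0894] z 0.0375 F [-0.7 -0.2] 1.5 yaw err of y -0.0024 w 0.0003
tool mm [  0.4 -30.6   1.5]
```

```bash

python3 -m handwheel '[[1,0,-6,1,0],[1,0,-6,0,0],[1,0,-5,0,0],[1,0,-5,0,0],[1,0,-5,0,0],[1,0,-5,0,0],[1,0,-6,0,0],[1,0,-6,0,0]]' | grep -E "force"
python3 -m handwheel '[[1,0,-7,0,0],[1,0,-7,0,0],[1,0,-7,0,0],[1,0,-7,0,0],[1,0,-7,0,0],[1,0,-7,0,0],[1,0,-7,0,0],[1,0,-7,0,0]]' | grep -E "force"
python3 - <<'E'
from h import *
to(.015,-.09,.036)
a=cv2.imwrite("pics/f1.png",imaging.capture("side")[:,:,::-1]); im=cv2.imread("pics/f1.png")
cv2.imwrite("pics/f1c.png",cv2.resize(im[120:330,220:420],None,fx=2.8,fy=2.8,interpolation=cv2.INTER_CUBIC)[:590])
E
```

```text
contact_force: [2.2, 0.4, 1.2]
finger_force: 0.9
contact_force: [2.6, 0.7, 0.6]
finger_force: 0.9
t 8.3 station tip [ 0.0699 -0.0893] z 0.0368 F [2.6 0.8] 0.6 yaw err of y -0.0025 w 0.0004
tool mm [ -0.9 -54.9   0.8]
```

View pics/f1c.png

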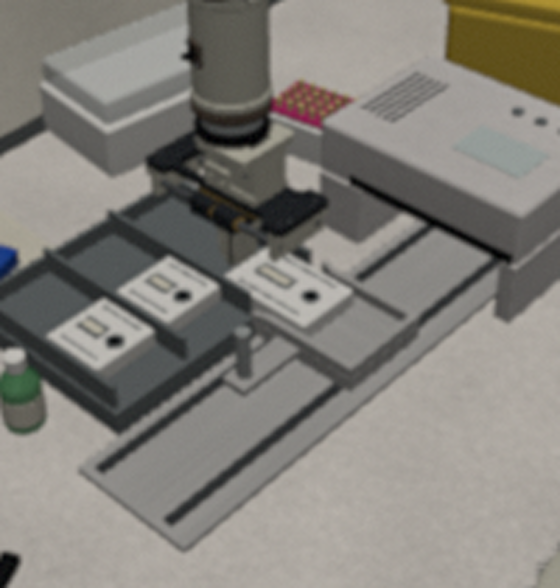

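The cassette is sliding flat onto the carriage between the side walls. Continuing.

```bash

python3 -m handwheel '[[1,0,-6,0,0],[1,0,-6,0,0],[1,0,-6,0,0],[1,0,-6,0,0],[1,0,-6,0,0],[1,0,-5,0,0],[1,0,-5,0,0],[1,0,-4,0,0]]' | grep -E "force"
python3 -m handwheel '[[1,0,-2,0,0],[1,0,-2,0,0],[1,0,-2,0,0],[1,0,-2,0,0],[1,0,0,0,0],[1,0,0,0,0],[1,0,0,0,0],[1,0,0,0,0]]' | grep -E "force"
python3 - <<'E'
from h import *
to(.011,-.09,.036)
im=imaging.capture("side")[:,:,::-1]; cv2.imwrite("pics/g1.png",im)
im=cv2.imread("pics/g1.png"); m=((im.min(2)>135)*255).astype(np.uint8); m[:205]=0; m[262:]=0; m[:,:305]=0; m[:,372:]=0
n,l,s2,c=cv2.connectedComponentsWithStats(m)
for i in range(1,n):
    if s2[i,4]>80:
        b=cv2.approxPolyDP(cv2.convexHull(np.argwhere(l==i)[:,::-1].astype(np.int32)),4,True)[:,0]
        print(s2[i],[(p.tolist(),st(ray("side",p,.0505)).round(4).tolist()) for p in b])
E
```

```text
contact_force: [0.5, 0.0, 0.4]
finger_force: 0.4
contact_force: [-0.3, 0.6, 0.1]
finger_force: 0.0
t 9.95 station tip [ 0.0184 -0.0892] z 0.0366 F [-0.3  0.6] 0.1 yaw err of y -0.0026 w 0.0003
tool mm [-0.9 -7.4  0.6]
[341 205  21  13  88] [([361, 205], [-0.0419, -0.218]), ([341, 217], [-0.0342, -0.1357]), ([351, 205], [-0.0199, -0.1983])]
[313 216  47  30 630] [([359, 233], [-0.1162, -0.1155]), ([342, 245], [-0.1128, -0.0473]), ([313, 226], [-0.0016, -0.0531]), ([329, 216], [-0.0056, -0.1163])]
[354 247  18  15 137] [([371, 247], [-0.1751, -0.0925]), ([371, 261], [-0.2072, -0.0506]), ([354, 261], [-0.1748, -0.0216])]
```

```bash

python3 -m handwheel '[[1,0,-1,0,0],[1,0,-1,0,0],[1,0,-1,0,0],[1,0,-1,0,0],[1,0,-1,0,0],[1,0,0,0,0],[1,0,0,0,0],[1,0,0,0,0]]' | grep -E "pos|force"
python3 -m handwheel '[[1,0,-1,0,0],[1,0,-1,0,0],[1,0,0,0,0],[1,0,0,0,0],[1,0,0,0,0],[1,0,0,0,0],[1,0,0,0,0],[1,0,0,0,0]]' | grep -E "pos|force"
```

```text
eef_pos: [0.4965, -0.0981, 0.2147]
contact_force: [-0.3, 0.2, 0.4]
finger_force: 0.1
eef_pos: [0.4946, -0.098, 0.2148]
contact_force: [1.6, 0.4, 0.6]
finger_force: 0.4
```

```bash

python3 -m handwheel '[[1,0,-1,0,0],[1,0,-1,0,0],[1,0,0,0,0],[1,0,0,0,0],[1,0,0,0,0],[1,0,0,0,0],[1,0,0,0,0],[1,0,0,0,0]]' | grep -E "pos|force"
```

```text
eef_pos: [0.4937, -0.0978, 0.2153]
contact_force: [4.9, 0.5, -0.8]
finger_force: 2.5
```

```bash

python3 -m handwheel '[[1,0,-1,0,0],[1,0,-1,0,0],[1,0,-1,0,0],[1,0,0,0,0],[1,0,0,0,0],[1,0,0,0,0],[1,0,0,0,0],[1,0,0,0,0]]' | grep -E "pos|force"
python3 - <<'E'
from h import *
where()
im=np.ascontiguousarray(imaging.capture("side")[:,:,::-1]); cv2.imwrite("pics/g2.png",im)
m=((im.min(2)>135)*255).astype(np.uint8); m[:205]=0; m[262:]=0; m[:,:305]=0; m[:,372:]=0
n,l,s2,c=cv2.connectedComponentsWithStats(m)
for i in range(1,n):
    if s2[i,4]>300:
        b=cv2.approxPolyDP(cv2.convexHull(np.argwhere(l==i)[:,::-1].astype(np.int32)),4,True)[:,0]
        print([(p.tolist(),st(ray("side",p,.0505)).round(4).tolist()) for p in b])
cv2.imwrite("pics/g2c.png",cv2.resize(im[190:280,280:390],None,fx=6,fy=6,interpolation=cv2.INTER_CUBIC))
E
```

```text
eef_pos: [0.4926, -0.0977, 0.2162]
contact_force: [9.7, 0.8, -0.4]
finger_force: 4.7
t 13.2 station tip [ 0.0094 -0.0888] z 0.0382 F [9.6 1.1] -0.4 yaw err of y -0.002 w 0.0009
[([361, 234], [-0.1229, -0.1158]), ([344, 246], [-0.1193, -0.0478]), ([315, 227], [-0.0087, -0.0537]), ([331, 217], [-0.0129, -0.1167])]
```

View pics/g2c.png

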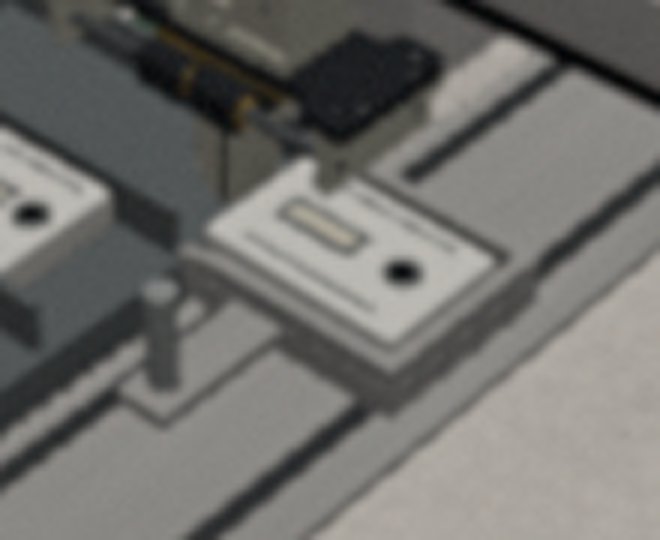

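The cassette is home: its front edge is at -0.121 m, against the stop, with a firm 10 N reaction. I'll retreat and move to the left of the post.

```bash

python3 -m handwheel '[[1,0,3,0,0],[1,0,6,0,0],[1,0,6,0,0],[1,0,0,-20,0],[1,0,0,-35,0],[1,0,0,-35,0],[1,0,0,-25,0],[1,15,-8,0,0]]' >/dev/null
python3 -m handwheel '[[1,30,-15,0,0],[1,35,-15,0,0],[1,35,-15,0,0],[1,25,-10,0,0],[1,15,-6,0,0],[1,0,0,0,0],[1,0,0,0,0],[1,0,0,0,0]]' >/dev/null
python3 - <<'E'
from h import *
to(-.05,.065,.052)
E
```

```text
t 14.85 station tip [-0.0471  0.0649] z 0.1512 F [-0.1 -0.1] -0.6 yaw err of y -0.004 w 0.0005
tool mm [ 0.1 -2.8 99.2]
```

```bash

python3 -m handwheel '[[1,0,-3,20,0],[1,0,0,30,0],[1,0,0,25,0],[1,0,0,15,0],[1,0,0,9,0],[1,-5,0,0,0],[1,-5,0,0,0],[1,-4,0,0,0]]' | grep contact
python3 -m handwheel '[[1,-4,0,0,0],[1,-4,0,0,0],[1,-5,0,0,0],[1,-6,0,0,0],[1,-7,0,0,0],[1,-8,0,0,0],[1,-9,0,0,0],[1,-10,0,0,0]]' | grep contact
python3 -m handwheel '[[1,-10,0,0,0],[1,-10,0,0,0],[1,-10,0,0,0],[1,-10,0,0,0],[1,-10,0,0,0],[1,-10,0,0,0],[1,-10,0,0,0],[1,-10,0,0,0]]' | grep contact
python3 - <<'E'
from h import *
to(-.05,-.1534,.052)
E
```

```text
contact_force: [0.4, 0.5, 0.1]
contact_force: [2.0, 2.0, 1.9]
contact_force: [0.6, 2.4, 0.5]
t 17.25 station tip [-0.0506 -0.0818] z 0.0527 F [0.5 2.5] 0.5 yaw err of y -0.0026 w 0.0005
tool mm [-71.6   0.8   0.7]
```

```bash

python3 -m handwheel '[[1,-9,0,0,0],[1,-9,0,0,0],[1,-8,0,0,0],[1,-8,0,0,0],[1,-7,0,0,0],[1,-7,0,0,0],[1,-5,0,0,0],[1,-5,0,0,0]]' | grep -E "contact|pos"
python3 -m handwheel '[[1,-3,0,0,0],[1,-3,0,0,0],[1,-2,0,0,0],[1,-2,0,0,0],[1,-2,0,0,0],[1,0,0,0,0],[1,0,0,0,0],[1,0,0,0,0]]' | grep -E "contact|pos"
python3 - <<'E'
from h import *
where()
E
```

```text
eef_pos: [0.4309, -0.1465, 0.2307]
contact_force: [-0.1, 1.4, 0.2]
eef_pos: [0.4308, -0.1584, 0.2308]
contact_force: [-0.9, -0.1, 0.0]
t 18.85 station tip [-0.0506 -0.1512] z 0.0528 F [-0.9 -0.2] 0.0 yaw err of y -0.0027 w 0.0002
```

```bash

python3 -m handwheel '[[1,-1,0,0,0],[1,-1,0,0,0],[1,-1,0,0,0],[1,0,0,0,0],[1,0,0,0,0],[1,0,0,0,0],[1,0,0,0,0],[1,0,0,0,0]]' | grep -E "contact|pos"
python3 -m handwheel '[[1,-1,0,0,0],[1,-1,0,0,0],[1,-1,0,0,0],[1,0,0,0,0],[1,0,0,0,0],[1,0,0,0,0],[1,0,0,0,0],[1,0,0,0,0]]' | grep -E "contact|pos"
```

```text
eef_pos: [0.4308, -0.1601, 0.2308]
contact_force: [-0.1, 5.1, 1.8]
eef_pos: [0.4307, -0.1607, 0.2308]
contact_force: [-2.2, 13.1, 4.8]
```

The carriage is on its stop: 13 N, at tip y of about -0.1535 as predicted. I'll back off and verify.

```bash

python3 -m handwheel '[[1,4,0,0,0],[1,10,0,0,0],[1,15,0,0,0],[1,20,0,0,0],[1,20,0,-20,0],[1,20,0,-40,0],[1,20,0,-40,0],[1,20,0,-10,0]]' >/dev/null
python3 -m handwheel '[[1,30,0,0,0],[1,30,0,0,0],[1,20,0,0,0],[1,0,0,0,0],[1,0,0,0,0],[1,0,0,0,0],[1,0,0,0,0],[1,0,0,0,0]]' |grep contact
python3 - <<'E'
from h import *
where()
a=np.ascontiguousarray(imaging.capture("side")[:,:,::-1]);b=np.ascontiguousarray(imaging.capture("top")[:,:,::-1])
print("expected post px",proj("side",[[*(SR@np.array([-.05,-.175])+ST),.0845]]),proj("top",[[*(SR@np.array([-.05,-.175])+ST),.0845]]))
cv2.imwrite("pics/z.png",np.vstack([cv2.resize(a[90:330,100:500],(500,300)),cv2.resize(b[60:320,140:540],(460,299))[:, :] if False else cv2.copyMakeBorder(cv2.resize(b[60:320,140:540],(460,299)),0,0,0,40,0)]))
E
```

```text
contact_force: [-0.4, 1.0, -0.3]
t 22.05 station tip [-0.0501  0.0511] z 0.1626 F [-0.4  1. ] -0.3 yaw err of y -0.0044 w 0.0005
expected post px [[354.3646228  203.57177144]] [[350.78237924 223.98985676]]
```

View pics/z.png

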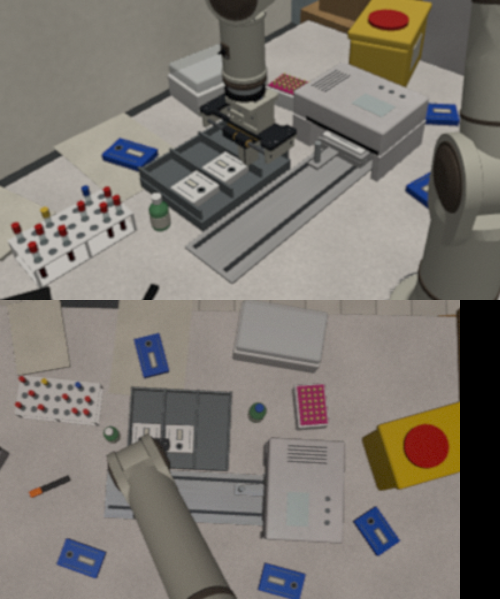

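The carriage is in the reader: the post is at top px (350,225), where (351,224) was expected. The square cassettes and bystanders are in place, and the arm is free of everything.

```bash
python3 -c "
from bench import env
print(env.hand_in())"
```

```text
the job is handed in; nothing more can be done
None
```

I handed the job in at about 22 s, but the hand-in returned no verdict. The long cassette was slid flat from the right lane home against the carriage's end stop. The carriage was then pushed into the reader until it met its stop, and in the last pictures the square cassettes and bystanders looked undisturbed.

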